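# Gauge the next sleeve from the gravity lane

### The arm

A 7-joint arm with a two-finger parallel gripper is mounted at the origin on the work surface. World frame = base frame: x ahead of the robot, y to its left, z up, the work surface at z = 0. Lengths are in m, angles in rad, forces in N, time in s.
With the tool pointing down it reaches from about 0.4 to 0.875 m from the base axis. Payload 6.5 kg.
Tool frame: the origin (TCP) lies between the finger pads; the fingertips stand 25 mm ahead of it and the grasp point (between the pads) lies 6 mm ahead of it; z points along the fingers, y is the line along which they close (so a half turn about z gives the same grasp; the last joint's range is limited). The gripper opens to 88 mm and grips with 3 to 60 N. Pads are 18 mm wide; open, the fingers measure 123 mm over their backs; the gripper's body (75 mm by 187 mm) begins 45 mm behind the grasp point.
Start: joints at [1.133, 0.536, -0.004, 1.538, 0.003, 1.067, -0.071], TCP at [0.236, -0.606, 0.264] pointing down, gripper open.
Joint ranges: [-2.7, 2.7], [-0.37, 2.16], [-1.27, 1.26], [0.24, 2.4], [-1.31, 4.45], [0.19, 1.91], [-2.76, 2.76]. Speed limits (rad/s): [2.39, 2.39, 3.14, 3.14, 3.14, 3.14, 3.14].

### API

Orientations are given as a unit quaternion [w, x, y, z].
In Python, from cell import * gives the robot as it stands. The module is installed in compiled form; this text tells all that it offers.
- The arm moves only by the tool apply_moves, never from a script. Its argument "plan" is a list of rows, each an object of numbers: "x", "y", "z": the shift along the world's x, y, z in mm; "wx", "wy", "wz": the turn, a rotation vector about the world's x, y, z in degrees. In form: [{"x": .., "y": .., "z": .., "wx": .., "wy": .., "wz": ..}, ...]. A call has 1 to 12 rows; each row is the pose to reach, as a shift and turn from the pose commanded when the call began; what a row does not reach only later rows make up. A row lasts 1/8 s, in which the tool goes at most 62.5 mm and 10.7 degrees, less where a joint would pass 70% of its speed; a pose out of reach is approached as far as the arm can. A call with a gripper value outside its range is refused whole. "hand" is the closure, from 0 (fully open) to 1 (shut), set as the call begins (left out, the last holds). The fingers move at their own pace and stop on an object; "newtons" is the grip in N (left out, the last holds). Time passes only in rows, so rows that repeat a pose let the fingers close. It gives the time, the measured TCP pose, the force, the opening and the grip force at its end, in the units of the state.
- sense(): the state, without advancing time (a new reading comes with each control period).
- capture(name): name is "side" or "top" or "wrist"; returns a dict with "img" (420x560x3 uint8, blue, green, red), "K" (3x3 intrinsics, pixels), "k1" (the pictures are not rectified: a ray, as slopes to the right and down, at radius r is drawn at 1 + k1 r^2 times it, then the intrinsics apply), "extrinsics" (4x4, takes a point from world to camera coordinates); the wrist camera has in their place "T_tool_cam" (4x4, takes a point from camera to tool coordinates, whose origin is the TCP and whose axes are the flange's). Camera axes: x right, y down, z forward; pixel columns grow to the right and rows downward; lengths in m; the calibration is good to about 2 mm. A picture is of the moment at which its call begins: read the wrist's pose just before it. There is no depth.
- sign_off(): hands the job in; it is judged then, once.
Trained networks look in a picture, given as the dict that the camera call returned (one of the last four; its "shot" number tells which), for a name from the list of things; names that differ only in an ending like _2 or _b are one class to them, and where a whole thing is asked for, a point or a joint stands for the part that bears it (a point fixed in the world has none). Each returns a list of dicts, best first, with "p" (0 to 1); they miss things now and then, are a little off and sometimes report something else, mostly with a low value. They report only what shows in the picture. A call takes as long as a camera call. They do not tell look-alikes from the thing itself.
- look_for(target, picture): "box" ([left, top, right, bottom] in pixels, round what is visible of it).
- outline_of(target, picture): "mask" (420x560 bool, what is visible of it) and "box" ([left, top, right, bottom] in pixels, round what is visible of it).
The state is a dict: "time": time; "joints": joint angles; "joint_velocities": joint speeds; "effort": joint torques, N m; "tool_pos": TCP position; "tool_rot": TCP orientation; "ft_force": force on the tool from outside, world axes, zero at the start; "moment": the same for the moment, N m; "width": opening from 0.0 (shut) to 1.0 (fully open); "grasp_force": force on a finger pad.
Only numpy, scipy, OpenCV 4.12 (cv2) and the standard library are available. Lean on these libraries where they do the work, as an engineer would, in place of code of your own. Each camera call takes 0.05 s, during which the arm holds its last target. There are 200 camera calls.

### The job

Take the front steel sleeve out of the sloped lane, letting the ones behind roll down to the stop and stay lined up in the lane, and lay it gently (not dropped) in the gauge's V-block, centred along the V and seated on both faces. Also turn the range selector on the grey readout box, counting the clicks, so that its pointer rests at the green dot, and leave the other things on the bench where they are.

Things in the scene. Friction and masses are not known exactly. Their poses are not given: they have to be found in the camera images.
- lane: Green sloped lane, fixed, 100 x 250 mm. Origin on the table under the front sleeve's axis (85 mm up); x points up the lane, y across. Rails slope 8 degrees down to a yellow stop, 46 mm wide, its top 6 mm above that axis. Side fences (tops 4 mm below the axes, 73 mm over both) begin 34 mm behind the front axis: the front sleeve's ends are free to 30 mm below its axis.
- pick_seat (a point): Centre of a sleeve that rests against the yellow stop (85 mm above the lane's origin).
- seat_2 (a point): Centre of the second sleeve in line, 44 mm up the slope from pick_seat.
- seat_3 (a point): Centre of the third sleeve in line, 88 mm up the slope from pick_seat.
- sleeve_1: The front steel sleeve, the one to take: bright cylinder lying across the lane, 44 mm diameter, 60 mm long, 0.27 to 0.5 kg, dark bore mark on each end (solid). Origin at its centre, y along its axis; x and z turn as it rolls. Grip it across its 60 mm, on the two flat ends. Once it is lifted out, those behind roll forward by themselves in about 1 s.
- sleeve_2: The second sleeve in the lane, same as sleeve_1, touching it. It must end against the stop, at pick_seat.
- sleeve_3: The third sleeve in the lane, the same. It must end behind sleeve_2, at seat_2.
- sleeve_4: The last sleeve in the lane, the same. It must end behind sleeve_3, at seat_3.
- gauge: Gauge, fixed: green base 170 x 110 x 12 mm; dark V-block 72 mm wide, 40 mm long, its 90 degree V open upward; dial indicator at the +x end, 71 mm tall, from 64 mm off the V's centre line, its thin stem ending 30 mm off it. Origin on the table under the V's middle; the V runs along y. A centred sleeve sticks out 10 mm at each end, so fingers on its ends clear the block.
- v_seat (a point): Where the centre of a seated sleeve lies: 62 mm above the gauge's origin, midway along the V. The sleeve's axis must lie along the gauge's y axis.
- readout: Grey box, fixed, 110 x 120 x 40 mm, black top with the selector in the middle and an arc of six dots 40 mm from its axis: the fourth clockwise is green and larger, the others white. They lie at 62.5, 37.5, 12.5, -12.5 (green), -37.5, -62.5 degrees from the box's x axis (counter-clockwise positive from above). Origin on the table under the selector's axis.
- selector (a joint): Angle of the range selector (rad), growing as it turns clockwise from above. Detents every 0.436 rad (25 degrees): 0, 0.436, 0.873, 1.309 (green dot), 1.745, 2.182, one per dot. It starts in one of the first three: 1 to 3 clicks needed. A click takes about 0.1 N m; let go within 0.15 rad of a detent it snaps in.
- selector_grip (a point): On the selector's axis, 67 mm above the table, at the height to grip. The selector is a grey disc, 54 mm diameter, top 47 mm above the table, with an upright bar grip 50 mm long, 14 mm wide, top 75 mm above the table. The point's x runs along the bar to the end with the white pointer line, which is to point at the green dot; y across the 14 mm.
- tape_measure: Bystander: orange tape measure standing on the bench, 62 x 40 x 55 mm; origin under its centre. Leave alone.
- gauge_case: Bystander: blue case with white lid, 60 x 90 x 42 mm; origin under its centre. Leave alone.
- master_plug: Bystander: stepped brass plug, 56 mm diameter, 42 mm tall; origin under its centre. Leave alone.
There are look-alikes about, which are no part of the job. Leave any purple look-alike of the sleeve_1 alone.

How it is judged:
On the way, in this order (a step that is already met when the one before it is completed fails the run):
1. the front sleeve is out of the lane and the next one has rolled down to the stop (distance between sleeve_1 and pick_seat above 0.06 m and distance between sleeve_2 and pick_seat below 0.006 m), for 0.1 s.
2. the sleeve lies in the gauge's V, let go (horizontal distance between sleeve_1 and v_seat below 0.008 m and z of sleeve_1 in the frame of v_seat between -0.004 and 0.004 m and angle between the y axis of sleeve_1 and the y axis of gauge, either way round below 0.09 rad and contact force between the fingers and sleeve_1 below 0.1 N), for 0.2 s.
At the end, for the whole second after the job is handed in: sleeve_1 rests in the V, centre within 8 mm horizontally and 4 mm in height of v_seat, axis within 5 degrees; sleeve_2, 3, 4 rest within 6, 9, 12 mm of pick_seat, seat_2, seat_3; the selector is within 0.1 rad of the green detent (1.309) (horizontal distance between sleeve_1 and v_seat below 0.008 m and z of sleeve_1 in the frame of v_seat between -0.004 and 0.004 m and angle between the y axis of sleeve_1 and the y axis of gauge, either way round below 0.09 rad and distance between sleeve_2 and pick_seat below 0.006 m and distance between sleeve_3 and seat_2 below 0.009 m and distance between sleeve_4 and seat_3 below 0.012 m and linear speed of each of sleeve_1, sleeve_2, sleeve_3, sleeve_4 below 0.02 m/s and value of joint selector between 1.20899 and 1.40899 rad); the robot touches nothing.
It fails at once if the sleeve is dropped: let go over the gauge with its centre more than 12 mm above its seated height (horizontal distance between sleeve_1 and v_seat below 0.06 m and z of sleeve_1 in the frame of v_seat above 0.012 m and contact force between the fingers and sleeve_1 below 0.05 N).
It fails at once if the sleeve is pressed or banged into the gauge (over 60 N) (contact force between sleeve_1 and gauge above 60 N).
It fails at once if the tape measure is moved more than 25 mm (distance of tape_measure from where it was at the start of the episode above 0.025 m).
It fails at once if the gauge case is moved more than 25 mm (distance of gauge_case from where it was at the start of the episode above 0.025 m).
It fails at once if the master plug is moved more than 25 mm (distance of master_plug from where it was at the start of the episode above 0.025 m).
It also fails if it takes over 64 s, if anything falls off the work surface, if the arm or the gripper's body presses on something with over 40 N, if the wrist force passes 120 N, or if a joint passes its speed limit or range.

## Working session

There is one attempt and no reset: what is moved stays moved. The work goes in short steps, Python scripts to look and compute and a tool call to move; the robot and the scene stay as the last step left them, time stands still between calls to the robot, and variables do not carry over. Pictures are saved under pics/ and viewed, at most 10 in all, crops included, and the job is handed in when it is done.

Besides the shell and the picture viewer there is one more tool, called after "Emit:" as name([rows], argument=value, ...), one row to a line, values as JSON. apply_moves: Moves the arm, as the interface text tells. Its arguments: {"type":"object","properties":{"plan":{"type":"array"},"hand":{"type":"number"},"newtons":{"type":"number"}},"required":["plan"]}

```bash
mkdir -p pics
cat > h.py <<'E'
from cell import *
import numpy as np, cv2
from scipy.spatial.transform import Rotation as R
def pix2ray(c,uv,s=None):
    K=c["K"];k1=c["k1"];d=np.array([(uv[0]-K[0,2])/K[0,0],(uv[1]-K[1,2])/K[1,1]])
    u=d.copy()
    for _ in range(30): u=d/(1+k1*(u@u))
    r=np.array([u[0],u[1],1.])
    if "extrinsics" in c: E=np.array(c["extrinsics"]);T=np.linalg.inv(E)
    else:
        W=np.eye(4);q=s["tool_rot"];W[:3,:3]=R.from_quat([q[1],q[2],q[3],q[0]]).as_matrix();W[:3,3]=s["tool_pos"];T=W@np.array(c["T_tool_cam"])
    return T[:3,3],T[:3,:3]@r
def at_z(c,uv,z,s=None):
    o,d=pix2ray(c,uv,s);return o+d*(z-o[2])/d[2]
def proj(c,P,s=None):
    if "extrinsics" in c: E=np.array(c["extrinsics"])
    else:
        W=np.eye(4);q=s["tool_rot"];W[:3,:3]=R.from_quat([q[1],q[2],q[3],q[0]]).as_matrix();W[:3,3]=s["tool_pos"];E=np.linalg.inv(W@np.array(c["T_tool_cam"]))
    p=E[:3,:3]@np.asarray(P,float)+E[:3,3];u=p[:2]/p[2];u=u*(1+c["k1"]*(u@u))
    return c["K"][:2,:2]@u+c["K"][:2,2]
E
cat > a.py <<'E'
from h import *
s=sense();print(s["time"],s["tool_pos"],s["tool_rot"],s["width"],s["ft_force"])
for n in ("top","side"):
    c=capture(n);cv2.imwrite(f"pics/{n}0.png",c["img"])
    E=np.array(c["extrinsics"]);print(n,np.linalg.inv(E)[:3,3],c["K"][0,0])
    for t in ("sleeve_1","gauge","readout","selector","lane","tape_measure","gauge_case","master_plug"):
        print(t,[(np.round(b["box"]).astype(int).tolist(),round(b["p"],2)) for b in look_for(t,c)])
E
python3 a.py
```

```text
0.0 [ 0.23590949 -0.60505564  0.26281731] [-8.58418937e-04  9.82764224e-01  1.84861278e-01 -2.26293981e-04] 0.9973462765961677 [0.42236362 0.24472613 0.20372568]
top [0.51197091 0.05423227 0.9820734 ] 379.64394492289597
sleeve_1 [([223, 193, 252, 216], 0.97), ([234, 228, 260, 252], 0.86), ([218, 175, 247, 199], 0.84), ([227, 212, 256, 235], 0.81), ([203, 280, 232, 306], 0.68)]
gauge [([404, 201, 459, 271], 0.68), ([211, 146, 274, 258], 0.21)]
readout [([296, 221, 347, 269], 0.89)]
selector [([307, 237, 333, 256], 0.55)]
lane [([211, 144, 277, 259], 0.67)]
tape_measure [([142, 250, 175, 275], 0.75)]
gauge_case [([373, 123, 419, 160], 0.76), ([144, 254, 176, 277], 0.39)]
master_plug [([321, 130, 337, 150], 0.75), ([235, 228, 262, 252], 0.17)]
side [0.2167794  0.69759515 0.55382087] 422.51917567334533
sleeve_1 [([260, 228, 289, 264], 0.97), ([279, 236, 313, 275], 0.94), ([315, 317, 366, 356], 0.94), ([235, 224, 268, 254], 0.73), ([209, 212, 243, 247], 0.66)]
gauge [([341, 159, 408, 203], 0.98), ([234, 220, 269, 254], 0.73)]
readout [([303, 211, 375, 267], 0.91), ([177, 210, 315, 310], 0.36)]
selector [([325, 211, 353, 238], 0.92)]
lane [([171, 214, 316, 309], 0.69)]
tape_measure [([221, 359, 276, 416], 0.59)]
gauge_case [([267, 159, 291, 188], 0.75), ([177, 211, 316, 306], 0.4)]
master_plug [([232, 190, 255, 210], 0.9), ([173, 206, 320, 311], 0.56)]
```

```bash
python3 -c "
import cv2
i=cv2.imread('pics/top0.png')[110:320,130:470];cv2.imwrite('pics/v1.png',cv2.resize(i,(800,494),interpolation=cv2.INTER_CUBIC))"
```

```text
(no output)
```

View pics/v1.png

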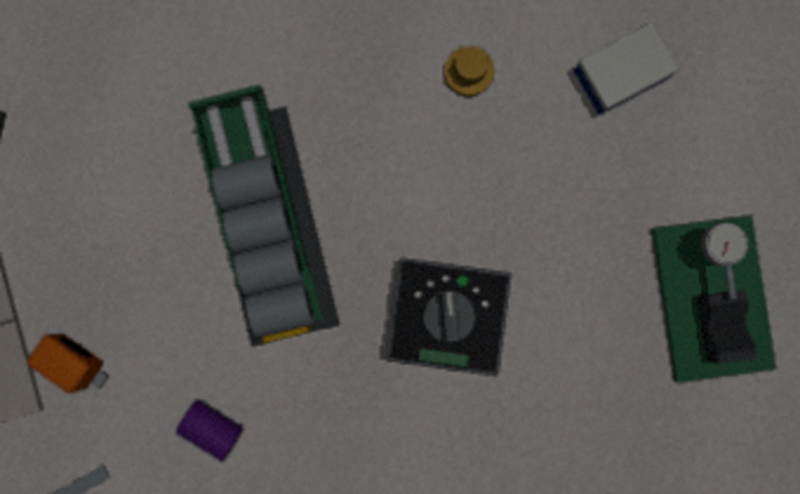

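The top view shows the lane with four grey sleeves, the front one at the yellow stop (crop (285,335), full (247,240)). The purple look-alike is at crop (210,430), full (219,293), and is excluded by its colour. The gauge is on the right, and the selector pointer looks to be near the 3rd dot, one before green. Next I work out the poses.

```bash
cat > b.py <<'E'
from h import *
c=capture("top")
def m(t,best):
    L=outline_of(t,c)
    return L
def pts(t,z,sel=lambda b:True):
    for b in outline_of(t,c):
        if not sel(b) or b["p"]<.3: continue
        ys,xs=np.nonzero(b["mask"]);cnt=max(cv2.findContours(b["mask"].astype(np.uint8),0,2)[0],key=cv2.contourArea)[:,0]
        w=np.array([at_z(c,p,z)[:2] for p in cnt.astype(float)]).astype(np.float32)
        r=cv2.minAreaRect(w*1000);print(t,round(b["p"],2),[b["box"]],"c",np.round(r[0]),"size",np.round(r[1]),"ang",round(r[2],1))
pts("sleeve_1",.09);pts("gauge",.012);pts("readout",.04);pts("selector",.047);pts("tape_measure",.05);pts("master_plug",.04);pts("gauge_case",.04)
def f(u,v): return u*340/800+130-.3,v*210/494+110-.3
for n,u,v,z in [("stop",285,335,.09),("ind",726,243,.071),("V a",722,325,.05),("green",462,281,.04),("d3",445,278,.04),("d1",418,294,.04),("d6",485,303,.04),("ptr",448,295,.075),("base c1",652,230,.012),("c2",752,217,.012),("c3",775,368,.012),("c4",675,381,.012),("lane tl",190,102,.11),("tr",262,88,.11)]:
    print(n,np.round(at_z(c,f(u,v),z)*1000))
E
python3 b.py
```

```text
sleeve_1 0.92 [[216.1, 174.8, 249.5, 198.4]] c [635. 209.] size [47. 67.] ang 13.7
sleeve_1 0.91 [[235.9, 228.9, 261.4, 252.5]] c [505. 173.] size [44. 66.] ang 14.6
sleeve_1 0.78 [[203.5, 281.4, 232.1, 308.9]] c [385. 241.] size [60. 45.] ang 57.1
sleeve_1 0.7 [[224.4, 193.8, 251.6, 214.1]] c [590. 196.] size [44. 65.] ang 13.7
sleeve_1 0.69 [[229.2, 211.8, 257.4, 234.3]] c [548. 184.] size [42. 64.] ang 13.8
sleeve_1 0.36 [[295.1, 221.6, 345.9, 269.2]] c [498.   5.] size [116. 105.] ang 82.1
gauge 0.72 [[406.2, 202.6, 461.0, 269.8]] c [ 516. -287.] size [169. 115.] ang 6.9
readout 0.63 [[295.9, 220.4, 345.5, 270.6]] c [498.   1.] size [121. 111.] ang 80.3
selector 0.79 [[307.6, 236.4, 332.9, 256.0]] c [497.  -0.] size [51. 51.] ang 89.8
tape_measure 0.73 [[141.7, 250.2, 176.6, 275.4]] c [446. 400.] size [82. 48.] ang 56.2
tape_measure 0.65 [[209.1, 144.7, 276.0, 257.8]] c [609. 193.] size [274. 102.] ang 14.1
master_plug 0.85 [[319.5, 134.7, 335.3, 151.3]] c [759. -25.] size [50. 57.] ang 89.4
gauge_case 0.8 [[372.0, 119.7, 415.7, 162.8]] c [ 762. -192.] size [ 64. 101.] ang 28.4
stop [480. 166.  90.]
ind [ 571. -282.   71.]
V a [ 488. -283.   50.]
green [535. -15.  40.]
d3 [538.   3.  40.]
d1 [521.  32.  40.]
d6 [512. -39.  40.]
ptr [520.   2.  75.]
base c1 [ 590. -223.   12.]
c2 [ 604. -333.   12.]
c3 [ 440. -353.   12.]
c4 [ 427. -245.   12.]
lane tl [713. 260. 110.]
tr [726. 187. 110.]
```

Front sleeve is at about (503,172), lane axis about 14.3°. The gauge is about 7°, with its V near (488,-284). The readout is about -8.5° and the pointer sits at the 3rd dot, so 1 click. I'll move over the gauge for a closer look on the way.

Emit:
apply_moves([
  {"x": 40, "y": 46, "z": 5, "wz": -2},
  {"x": 80, "y": 92, "z": 10, "wz": -4},
  {"x": 120, "y": 138, "z": 15, "wz": -6},
  {"x": 160, "y": 184, "z": 20, "wz": -8},
  {"x": 200, "y": 230, "z": 25, "wz": -10},
  {"x": 235, "y": 276, "z": 30, "wz": -12},
  {"x": 255, "y": 320, "z": 30, "wz": -14},
  {"x": 255, "y": 320, "z": 30, "wz": -14},
  {"x": 255, "y": 320, "z": 30, "wz": -14},
], hand=0)

```text
$.plan[0]: bad value
```

Run:
```python
from h import *
s=sense();c=capture("wrist");cv2.imwrite("pics/w_g.png",c["img"]);np.savez("g.npz",K=c["K"],k1=c["k1"],T_tool_cam=c["T_tool_cam"],tool_pos=s["tool_pos"],tool_rot=s["tool_rot"])
print(s["time"],s["tool_pos"],s["tool_rot"],np.round(c["T_tool_cam"],3))
for b in look_for("gauge",c): print(b)
print(proj(c,[.488,-.284,.05],s))
```

```text
1.3 [ 0.23613669 -0.60558122  0.26371771] [ 6.08007823e-06  9.82769544e-01  1.84835125e-01 -4.67412082e-06] [[ 0.001 -0.967 -0.255  0.064]
 [ 1.     0.001 -0.     0.   ]
 [ 0.    -0.255  0.967 -0.12 ]
 [ 0.     0.     0.     1.   ]]
[  32.1826495  -219.62287822]
```

View pics/w_g.png

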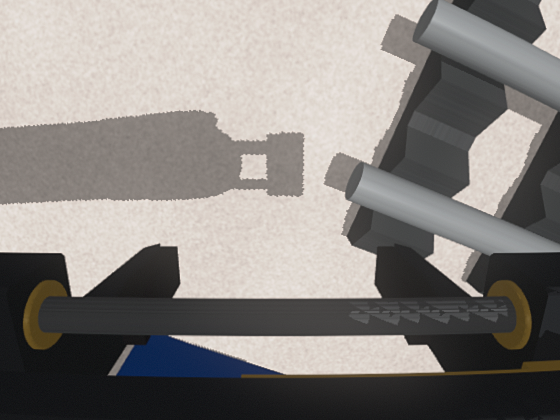

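The wrist view shows a rod rack beside the start pose (right side, away from my path) and the bare bench. The move was refused, so I'll give all the keys.

Emit:
apply_moves([
  {"x": 40, "y": 46, "z": 5, "wx": 0, "wy": 0, "wz": -2},
  {"x": 80, "y": 92, "z": 10, "wx": 0, "wy": 0, "wz": -4},
  {"x": 120, "y": 138, "z": 15, "wx": 0, "wy": 0, "wz": -6},
  {"x": 160, "y": 184, "z": 20, "wx": 0, "wy": 0, "wz": -8},
  {"x": 195, "y": 230, "z": 25, "wx": 0, "wy": 0, "wz": -10},
  {"x": 205, "y": 276, "z": 30, "wx": 0, "wy": 0, "wz": -12},
  {"x": 205, "y": 320, "z": 30, "wx": 0, "wy": 0, "wz": -14},
  {"x": 205, "y": 320, "z": 30, "wx": 0, "wy": 0, "wz": -14},
  {"x": 205, "y": 320, "z": 30, "wx": 0, "wy": 0, "wz": -14},
], hand=0)

```text
time: 2.52
tool_pos: [0.4411, -0.2864, 0.294]
tool_rot: [0.0, 0.998, 0.064, 0.0]
ft_force: [0.4, 0.8, 0.4]
width: 0.999
grasp_force: 0.0
```

Run:
```python
from h import *
s=sense();c=capture("wrist");cv2.imwrite("pics/w_g2.png",c["img"]);np.savez("g.npz",K=c["K"],k1=c["k1"],T_tool_cam=c["T_tool_cam"],tool_pos=s["tool_pos"],tool_rot=s["tool_rot"])
print(s["time"],s["tool_pos"],s["tool_rot"])
for b in look_for("gauge",c): print(b)
print(proj(c,[.488,-.284,.05],s))
```

```text
2.525 [ 0.44107062 -0.28638775  0.2939762 ] [4.23331158e-04 9.97977358e-01 6.35687884e-02 1.51018404e-04]
{'box': [237.3, 18.2, 343.6, 183.6], 'p': 0.7}
[279.80019229 132.06115625]
```

View pics/w_g2.png

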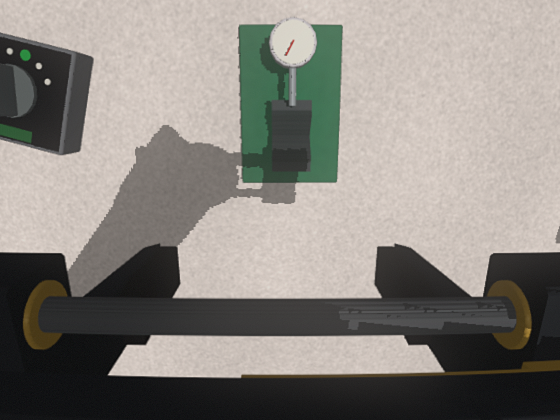

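The gauge's green base spans (238..342, 24..182), the V-block (271..311, 100..171) and the dial (293,42), with the selector box at far left. I enlarge it to read the corners.

```bash
python3 -c "
import cv2
i=cv2.imread('pics/w_g2.png')[10:200,225:355];i=cv2.convertScaleAbs(i,alpha=1.6,beta=15);cv2.imwrite('pics/v3.png',cv2.resize(i,None,fx=3.15,fy=3.15,interpolation=cv2.INTER_CUBIC))"
```

```text
(no output)
```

View pics/v3.png

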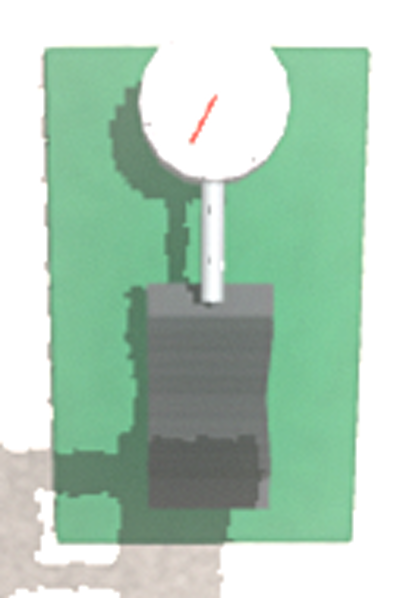

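```bash
cat > fitg.py <<'E'
from h import *
from scipy.optimize import least_squares
d=dict(np.load("g.npz"));c=dict(K=d["K"],k1=float(d["k1"]),T_tool_cam=d["T_tool_cam"]);s=dict(tool_pos=d["tool_pos"],tool_rot=d["tool_rot"])
px=lambda u,v:np.array([u/3.15+225,v/3.15+10])-.35
B=[(47,48),(369,48),(352,543),(57,543)];Bl=[(85,55),(85,-55),(-85,-55),(-85,55)]
V=[(148,284),(273,284),(270,508),(148,508)];Vl=[(36,20),(36,-20),(-36,-20),(-36,20)]
def res(p):
    x,y,t,off,zt=p;C=np.array([[np.cos(t),-np.sin(t)],[np.sin(t),np.cos(t)]])
    r=[]
    for (q,l) in zip(B,Bl): r.append(proj(c,[*(C@(np.array(l)/1e3+[off,0])+[x,y]),.012],s)-px(*q))
    for (q,l) in zip(V,Vl): r.append(proj(c,[*(C@(np.array(l)/1e3)+[x,y]),zt],s)-px(*q))
    return np.ravel(r)
f=least_squares(res,[.488,-.284,.12,.03,.056]);print(f.x*1000,np.degrees(f.x[2]),f.fun.round(1))
print([at_z(c,px(*q),.012,s).round(4).tolist() for q in B])
E
python3 fitg.py
```

```text
[ 485.24056261 -296.20848607  129.05584272   29.73451036   45.55409432] 7.394355109382842 [-1.3 -0.9  1.2 -0.7  0.9  1.  -0.8  1.1 -0.1 -0.1  0.1 -0.  -0.4  0.
  0.2  0.1]
[[0.5912, -0.2283, 0.012], [0.6052, -0.3348, 0.012], [0.4385, -0.3567, 0.012], [0.4247, -0.2495, 0.012]]
```

Gauge fit: V centre is about (485,-295), yaw 7.4°. On to the readout for a close look.

Emit:
apply_moves([
  {"x": 2, "y": 50, "z": -5, "wx": 0, "wy": 0, "wz": 0},
  {"x": 4, "y": 105, "z": -15, "wx": 0, "wy": 0, "wz": 0},
  {"x": 5, "y": 160, "z": -30, "wx": 0, "wy": 0, "wz": -1},
  {"x": 5, "y": 215, "z": -45, "wx": 0, "wy": 0, "wz": -2},
  {"x": 5, "y": 260, "z": -60, "wx": 0, "wy": 0, "wz": -3},
  {"x": 5, "y": 286, "z": -70, "wx": 0, "wy": 0, "wz": -3},
  {"x": 5, "y": 286, "z": -70, "wx": 0, "wy": 0, "wz": -3},
  {"x": 5, "y": 286, "z": -70, "wx": 0, "wy": 0, "wz": -3},
])

```text
time: 3.62
tool_pos: [0.4466, -0.0013, 0.2239]
tool_rot: [0.0, 0.999, 0.036, 0.0]
ft_force: [-0.6, -0.6, -0.6]
width: 1.0
grasp_force: 0.0
```

Run:
```python
from h import *
s=sense();c=capture("wrist");cv2.imwrite("pics/w_r.png",c["img"]);np.savez("r.npz",K=c["K"],k1=c["k1"],T_tool_cam=c["T_tool_cam"],tool_pos=s["tool_pos"],tool_rot=s["tool_rot"])
print(s["time"],s["tool_pos"],s["tool_rot"],look_for("selector",c))
i=c["img"][0:240,170:490];cv2.imwrite("pics/v4.png",cv2.resize(i,None,fx=2.5,fy=2.5,interpolation=cv2.INTER_CUBIC))
```

```text
3.625 [ 0.44657601 -0.00129043  0.22390469] [3.05633408e-04 9.99336639e-01 3.64167386e-02 9.71777167e-05] [{'box': [243.9, 97.3, 313.9, 168.5], 'p': 0.7}]
```

View pics/v4.png

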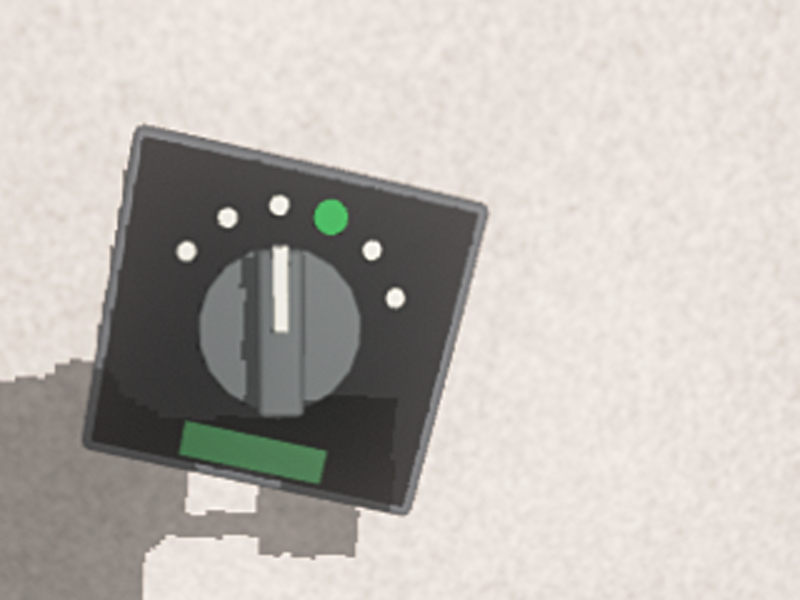

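The pointer (crop (281,285)) sits at the third dot (279,205), next to green (330,216). So one click is needed, 25° clockwise.

Run:
```python
from h import *
from scipy.optimize import least_squares
d=dict(np.load("r.npz"));c=dict(K=d["K"],k1=float(d["k1"]),T_tool_cam=d["T_tool_cam"]);s=dict(tool_pos=d["tool_pos"],tool_rot=d["tool_rot"])
px=lambda q:(np.array(q)/2.5+[170,0])-.3
D=[(187,251),(228,217),(279,205),(330,216),(372,250),(395,298)];A=np.radians([62.5,37.5,12.5,-12.5,-37.5,-62.5])
W=np.array([at_z(c,px(q),.0405,s)[:2] for q in D])
f=least_squares(lambda p:np.ravel(np.c_[p[0]+.04*np.cos(A+p[2]),p[1]+.04*np.sin(A+p[2])]-W),[.5,0,-.15])
print(f.x,np.degrees(f.x[2]),(f.fun*1000).round(1))
print("disc",at_z(c,px((280,326)),.047,s))
a,b=at_z(c,px((281,247)),.075,s),at_z(c,px((281,330)),.075,s);print("line",a,b,np.degrees(np.arctan2(*(a-b)[[1,0]])))
```

```text
[ 0.49704517 -0.00208059 -0.14000045] -8.021434801268787 [ 0.1  0.2 -0.1  0.1  0.  -0.1 -0.2 -0.3  0.  -0.   0.2  0. ]
disc [ 0.49838725 -0.0020868   0.047     ]
line [ 5.22221613e-01 -1.68594238e-04  7.50000000e-02] [ 0.49838163 -0.00200022  0.075     ] 4.393401640149009
```

Emit:
apply_moves([
  {"x": 25, "y": 0, "z": -10, "wx": 0, "wy": 0, "wz": 0},
  {"x": 51, "y": -1, "z": -35, "wx": 0, "wy": 0, "wz": 0},
  {"x": 51, "y": -1, "z": -75, "wx": 0, "wy": 0, "wz": 0},
  {"x": 51, "y": -1, "z": -115, "wx": 0, "wy": 0, "wz": 0},
  {"x": 51, "y": -1, "z": -138, "wx": 0, "wy": 0, "wz": 0},
  {"x": 51, "y": -1, "z": -148, "wx": 0, "wy": 0, "wz": 0},
  {"x": 51, "y": -1, "z": -148, "wx": 0, "wy": 0, "wz": 0},
  {"x": 51, "y": -1, "z": -148, "wx": 0, "wy": 0, "wz": 0},
])

```text
time: 4.72
tool_pos: [0.498, -0.0008, 0.0767]
tool_rot: [0.0, 0.999, 0.037, 0.001]
ft_force: [0.8, 0.7, 0.7]
width: 1.0
grasp_force: 0.0
```

Emit:
apply_moves([
  {"x": 0, "y": 0, "z": 0, "wx": 0, "wy": 0, "wz": 0},
  {"x": 0, "y": 0, "z": 0, "wx": 0, "wy": 0, "wz": 0},
  {"x": 0, "y": 0, "z": 0, "wx": 0, "wy": 0, "wz": 0},
  {"x": 0, "y": 0, "z": 0, "wx": 0, "wy": 0, "wz": 0},
  {"x": 0, "y": 0, "z": 0, "wx": 0, "wy": 0, "wz": 0},
  {"x": 0, "y": 0, "z": 0, "wx": 0, "wy": 0, "wz": 0},
  {"x": 0, "y": 0, "z": 0, "wx": 0, "wy": 0, "wz": 0},
  {"x": 0, "y": 0, "z": 0, "wx": 0, "wy": 0, "wz": 0},
], hand=1, newtons=25)

```text
time: 5.72
tool_pos: [0.4972, -0.0014, 0.0757]
tool_rot: [0.0, 0.999, 0.037, -0.0]
ft_force: [-0.2, -3.6, 1.0]
width: 0.156
grasp_force: 25.0
```

Gripped (13.7 mm). Now the turn, one click clockwise.

Emit:
apply_moves([
  {"x": 0, "y": -1, "z": 0, "wx": 0, "wy": 0, "wz": -4},
  {"x": 0, "y": -1, "z": 0, "wx": 0, "wy": 0, "wz": -8},
  {"x": 0, "y": -1, "z": 0, "wx": 0, "wy": 0, "wz": -12},
  {"x": 0, "y": -1, "z": 0, "wx": 0, "wy": 0, "wz": -16},
  {"x": 0, "y": -1, "z": 0, "wx": 0, "wy": 0, "wz": -20},
  {"x": 0, "y": -1, "z": 0, "wx": 0, "wy": 0, "wz": -24},
  {"x": 0, "y": -1, "z": 0, "wx": 0, "wy": 0, "wz": -25},
  {"x": 0, "y": -1, "z": 0, "wx": 0, "wy": 0, "wz": -25},
  {"x": 0, "y": -1, "z": 0, "wx": 0, "wy": 0, "wz": -25},
])

```text
time: 6.85
tool_pos: [0.4972, -0.0011, 0.0757]
tool_rot: [-0.0, 0.984, -0.179, -0.0]
ft_force: [-0.6, 2.9, -0.1]
width: 0.155
grasp_force: 25.0
```

Emit:
apply_moves([
  {"x": 0, "y": 0, "z": 0, "wx": 0, "wy": 0, "wz": 0},
  {"x": 0, "y": 0, "z": 0, "wx": 0, "wy": 0, "wz": 0},
  {"x": 0, "y": 0, "z": 0, "wx": 0, "wy": 0, "wz": 0},
  {"x": 0, "y": 0, "z": 0, "wx": 0, "wy": 0, "wz": 0},
  {"x": 0, "y": 0, "z": 0, "wx": 0, "wy": 0, "wz": 0},
  {"x": 0, "y": 0, "z": 0, "wx": 0, "wy": 0, "wz": 0},
], hand=0)

```text
time: 7.6
tool_pos: [0.4971, -0.0016, 0.0757]
tool_rot: [0.0, 0.984, -0.18, -0.0]
ft_force: [1.3, -0.2, 0.5]
width: 0.812
grasp_force: 0.0
```

Emit:
apply_moves([
  {"x": 0, "y": 0, "z": 30, "wx": 0, "wy": 0, "wz": 3},
  {"x": -10, "y": 0, "z": 70, "wx": 0, "wy": 0, "wz": 10},
  {"x": -30, "y": 0, "z": 115, "wx": 0, "wy": 0, "wz": 18},
  {"x": -48, "y": 0, "z": 148, "wx": 0, "wy": 0, "wz": 25},
  {"x": -48, "y": 0, "z": 148, "wx": 0, "wy": 0, "wz": 25},
])

```text
time: 8.22
tool_pos: [0.4496, -0.0017, 0.2257]
tool_rot: [0.0, 0.999, 0.038, 0.002]
ft_force: [0.5, -0.1, -0.1]
width: 1.001
grasp_force: 0.0
```

Run:
```python
from h import *
s=sense();c=capture("wrist");print(s["time"],s["tool_pos"])
t=capture("top")
i=cv2.resize(c["img"][60:220,200:340],None,fx=2.5,fy=2.5,interpolation=cv2.INTER_CUBIC)
j=cv2.resize(t["img"][165:265,200:270],None,fx=4,fy=4,interpolation=cv2.INTER_CUBIC)
cv2.imwrite("pics/v5.png",np.hstack([i,j]))
```

```text
8.225 [ 0.44961936 -0.00170852  0.22574962]
```

View pics/v5.png

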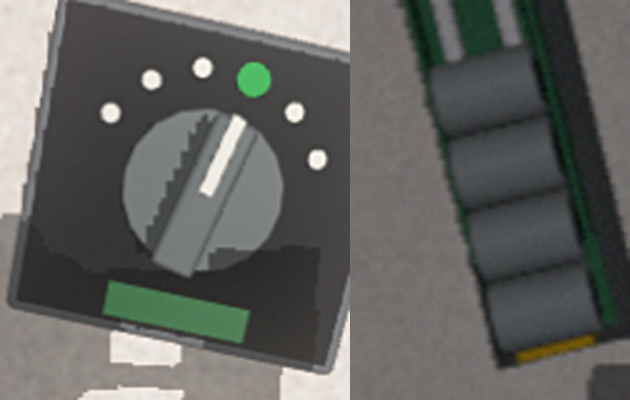

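The selector points at the green dot. In the top crop the front grey sleeve is next to the yellow stop: that is the one. I'll go look at it up close.

Emit:
apply_moves([
  {"x": 1, "y": 40, "z": 10, "wx": 0, "wy": 0, "wz": 3},
  {"x": 2, "y": 85, "z": 20, "wx": 0, "wy": 0, "wz": 6},
  {"x": 4, "y": 130, "z": 20, "wx": 0, "wy": 0, "wz": 9},
  {"x": 4, "y": 162, "z": 20, "wx": 0, "wy": 0, "wz": 10},
  {"x": 4, "y": 162, "z": 20, "wx": 0, "wy": 0, "wz": 10},
  {"x": 4, "y": 162, "z": 20, "wx": 0, "wy": 0, "wz": 10},
])

```text
time: 9.07
tool_pos: [0.453, 0.1595, 0.2425]
tool_rot: [0.0, 0.992, 0.124, -0.001]
ft_force: [-0.1, -1.0, -0.0]
width: 1.001
grasp_force: 0.0
```

Run:
```python
from h import *
s=sense();c=capture("wrist");np.savez("l.npz",K=c["K"],k1=c["k1"],T_tool_cam=c["T_tool_cam"],tool_pos=s["tool_pos"],tool_rot=s["tool_rot"])
print(s["time"],s["tool_pos"],s["tool_rot"],[(b["box"],b["p"]) for b in look_for("sleeve_1",c)])
i=c["img"][0:240,140:460];cv2.imwrite("pics/v6.png",cv2.resize(i,None,fx=2.5,fy=2.5,interpolation=cv2.INTER_CUBIC))
```

```text
9.075 [0.45295104 0.15949211 0.2425127 ] [ 4.06139232e-04  9.92303932e-01  1.23820412e-01 -1.11675833e-03] [([232.6, 101.3, 324.4, 157.7], 0.89), ([234.9, 37.1, 324.2, 98.8], 0.71), ([231.4, 0.9, 331.2, 36.4], 0.69), ([224.4, 0.0, 331.7, 168.0], 0.6)]
```

View pics/v6.png

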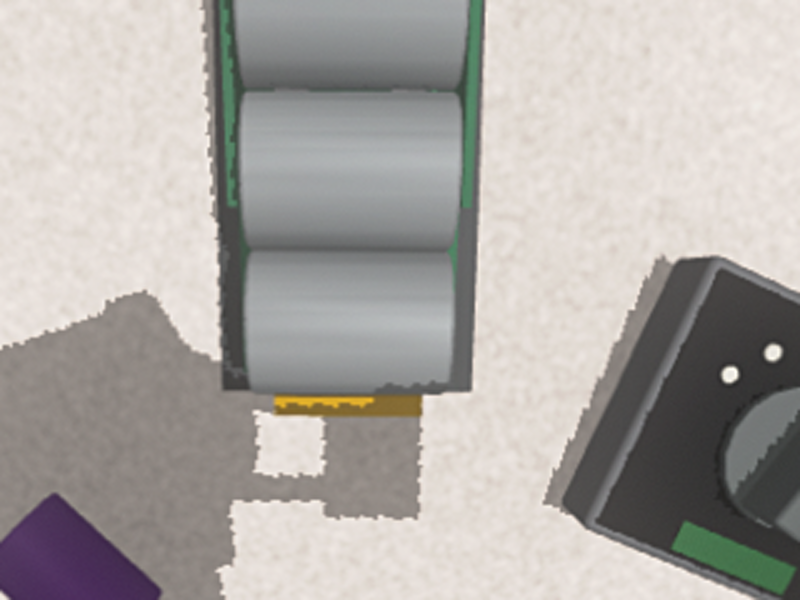

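The front sleeve spans crop (245..455, 249..393) against the yellow stop. The second sleeve lies behind it, and the purple look-alike is far left.

Run:
```python
from h import *
d=dict(np.load("l.npz"));c=dict(K=d["K"],k1=float(d["k1"]),T_tool_cam=d["T_tool_cam"]);s=dict(tool_pos=d["tool_pos"],tool_rot=d["tool_rot"])
px=lambda q:(np.array(q)/2.5+[140,0])-.3
w=lambda q,z:at_z(c,px(q),z,s)[:2]*1000
a,b=w((246,322),.107),w((454,322),.107);print("ends",a,b,np.linalg.norm(a-b),np.degrees(np.arctan2(*(a-b)[::-1]))-90)
a1,b1=w((242,170),.113),w((461,170),.113);m,m1=(a+b)/2,(a1+b1)/2;print(np.linalg.norm(a1-b1),"dir",np.degrees(np.arctan2(*(m1-m)[::-1])))
g=w((350,249),.090);t=np.radians(14.2);u=np.array([np.cos(t),np.sin(t)])
print("gap",g,"->axis",g-u*21.8)
fr=w((350,394),.09);print("stop edge",fr,"->axis",fr+u*22)
print("lane front corners",w((222,390),.085),w((472,390),.085))
```

```text
ends [498.73740179 199.01895749] [513.2419503  141.97814938] 58.85605930803706 14.267010754954129
58.364507665352725 dir 13.854652961731558
gap [525.92153499 175.46404733] ->axis [504.78762636 170.11634632]
stop edge [484.28034475 164.80201107] ->axis [505.60814245 170.19877356]
lane front corners [475.10586972 203.75208876] [494.37448289 127.92605736]
```

Emit:
apply_moves([
  {"x": 26, "y": 5, "z": -10, "wx": 0, "wy": 0, "wz": 0},
  {"x": 52, "y": 11, "z": -35, "wx": 0, "wy": 0, "wz": 0},
  {"x": 52, "y": 11, "z": -75, "wx": 0, "wy": 0, "wz": 0},
  {"x": 52, "y": 11, "z": -115, "wx": 0, "wy": 0, "wz": 0},
  {"x": 52, "y": 11, "z": -140, "wx": 0, "wy": 0, "wz": 0},
  {"x": 52, "y": 11, "z": -151, "wx": 0, "wy": 0, "wz": 0},
  {"x": 52, "y": 11, "z": -151, "wx": 0, "wy": 0, "wz": 0},
  {"x": 52, "y": 11, "z": -151, "wx": 0, "wy": 0, "wz": 0},
])

```text
time: 10.18
tool_pos: [0.506, 0.1714, 0.0938]
tool_rot: [-0.0, 0.992, 0.124, 0.001]
ft_force: [-0.2, -0.1, 0.3]
width: 0.997
grasp_force: 0.0
```

Emit:
apply_moves([
  {"x": 0, "y": 0, "z": 0, "wx": 0, "wy": 0, "wz": 0},
  {"x": 0, "y": 0, "z": 0, "wx": 0, "wy": 0, "wz": 0},
  {"x": 0, "y": 0, "z": 0, "wx": 0, "wy": 0, "wz": 0},
  {"x": 0, "y": 0, "z": 0, "wx": 0, "wy": 0, "wz": 0},
  {"x": 0, "y": 0, "z": 0, "wx": 0, "wy": 0, "wz": 0},
  {"x": 0, "y": 0, "z": 0, "wx": 0, "wy": 0, "wz": 0},
], hand=1, newtons=30)

```text
time: 10.92
tool_pos: [0.5053, 0.1713, 0.0929]
tool_rot: [0.0, 0.992, 0.124, 0.0]
ft_force: [-1.5, -1.0, 5.7]
width: 0.678
grasp_force: 30.0
```

Gripped at 59.7 mm. Lift.

Emit:
apply_moves([
  {"x": 0, "y": 0, "z": 6, "wx": 0, "wy": 0, "wz": 0},
  {"x": 0, "y": 0, "z": 14, "wx": 0, "wy": 0, "wz": 0},
  {"x": 0, "y": 0, "z": 24, "wx": 0, "wy": 0, "wz": 0},
  {"x": 0, "y": 0, "z": 36, "wx": 0, "wy": 0, "wz": 0},
  {"x": 0, "y": 0, "z": 50, "wx": 0, "wy": 0, "wz": 0},
  {"x": 0, "y": 0, "z": 70, "wx": 0, "wy": 0, "wz": 0},
  {"x": 0, "y": 0, "z": 95, "wx": 0, "wy": 0, "wz": 0},
  {"x": 0, "y": 0, "z": 120, "wx": 0, "wy": 0, "wz": 0},
  {"x": 0, "y": 0, "z": 120, "wx": 0, "wy": 0, "wz": 0},
  {"x": 0, "y": 0, "z": 120, "wx": 0, "wy": 0, "wz": 0},
  {"x": 0, "y": 0, "z": 120, "wx": 0, "wy": 0, "wz": 0},
  {"x": 0, "y": 0, "z": 120, "wx": 0, "wy": 0, "wz": 0},
])

```text
time: 12.42
tool_pos: [0.5047, 0.1713, 0.2119]
tool_rot: [0.0, 0.992, 0.125, -0.001]
ft_force: [-1.1, -0.9, -4.7]
width: 0.675
grasp_force: 30.0
```

Emit:
apply_moves([
  {"x": -10, "y": -40, "z": 0, "wx": 0, "wy": 0, "wz": -1},
  {"x": -20, "y": -90, "z": 0, "wx": 0, "wy": 0, "wz": -2},
  {"x": -30, "y": -145, "z": 0, "wx": 0, "wy": 0, "wz": -3},
  {"x": -45, "y": -200, "z": 0, "wx": 0, "wy": 0, "wz": -4},
  {"x": -60, "y": -255, "z": 0, "wx": 0, "wy": 0, "wz": -5},
  {"x": -70, "y": -310, "z": 0, "wx": 0, "wy": 0, "wz": -6},
  {"x": -75, "y": -365, "z": 0, "wx": 0, "wy": 0, "wz": -7},
  {"x": -75, "y": -415, "z": 0, "wx": 0, "wy": 0, "wz": -7},
  {"x": -75, "y": -450, "z": 0, "wx": 0, "wy": 0, "wz": -7},
  {"x": -75, "y": -466, "z": 0, "wx": 0, "wy": 0, "wz": -7},
  {"x": -75, "y": -466, "z": 0, "wx": 0, "wy": 0, "wz": -7},
  {"x": -75, "y": -466, "z": 0, "wx": 0, "wy": 0, "wz": -7},
])

```text
time: 13.92
tool_pos: [0.4305, -0.2926, 0.2125]
tool_rot: [-0.001, 0.998, 0.065, -0.0]
ft_force: [-0.0, 0.4, -5.2]
width: 0.681
grasp_force: 30.0
```

Run:
```python
from h import *
s=sense();c=capture("wrist");np.savez("g2.npz",K=c["K"],k1=c["k1"],T_tool_cam=c["T_tool_cam"],tool_pos=s["tool_pos"],tool_rot=s["tool_rot"])
t=capture("top")
print(s["time"],s["tool_pos"],s["tool_rot"],s["width"])
i=cv2.convertScaleAbs(c["img"][0:240,170:410],alpha=1.4,beta=10)
i=cv2.resize(i,None,fx=2.4,fy=2.4,interpolation=cv2.INTER_CUBIC)
j=cv2.resize(t["img"][165:265,200:270],(224,320),interpolation=cv2.INTER_CUBIC)
o=np.zeros((576,800,3),np.uint8);o[:,:576]=i;o[:320,576:]=j;cv2.imwrite("pics/v7.png",o);cv2.imwrite("pics/w_g3.png",c["img"])
```

```text
13.925 [ 0.43047849 -0.29259053  0.212489  ] [-6.76763412e-04  9.97895804e-01  6.48342352e-02 -1.70142538e-04] 0.68094360576488
```

View pics/v7.png

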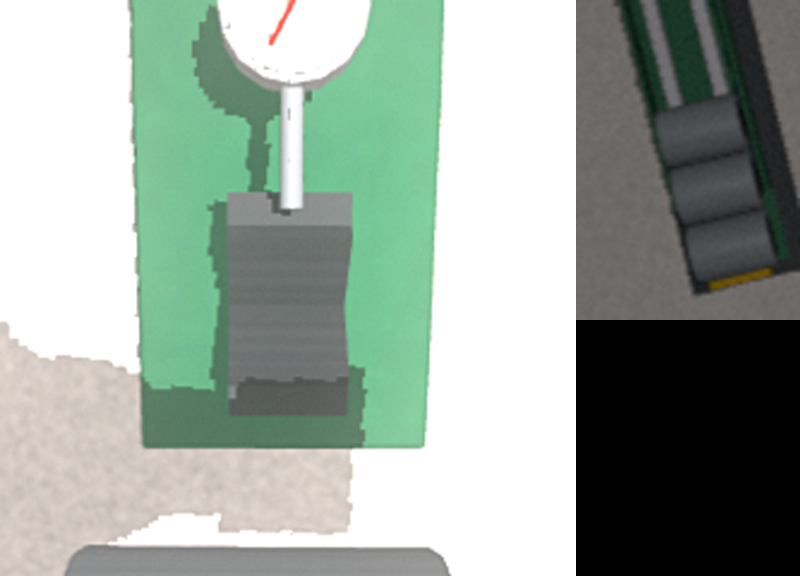

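The three sleeves have rolled down to the stop. The V-block spans crop (228..353, 193..415) and the base's near corners are (144,447) and (424,447). The held sleeve is at the bottom.

Run:
```python
from h import *
from scipy.optimize import least_squares
d=dict(np.load("g2.npz"));c=dict(K=d["K"],k1=float(d["k1"]),T_tool_cam=d["T_tool_cam"]);s=dict(tool_pos=d["tool_pos"],tool_rot=d["tool_rot"])
px=lambda q:(np.array(q)/2.4+[170,0])-.3
V=[(228,193),(353,193),(348,415),(229,415)];Vl=np.array([(36,20),(36,-20),(-36,-20),(-36,20)])/1e3
B=[(144,447),(424,447)];Bl=np.array([(-85,55),(-85,-55)])/1e3
def res(p,zt,n):
    x,y,t,off=p;C=R.from_euler("z",t).as_matrix()[:2,:2];r=[proj(c,[*(C@l+[x,y]),zt],s)-px(q) for q,l in zip(V,Vl)]
    if n: r+=[proj(c,[*(C@(l+[off,0])+[x,y]),.012],s)-px(q) for q,l in zip(B,Bl)]
    return np.ravel(r)
for zt in (.046,.050,.054,.058):
  for n in (0,1):
    f=least_squares(res,[.485,-.294,.13,.03],args=(zt,n));print(zt,n,(f.x[[0,1,3]]*1000).round(1),np.degrees(f.x[2]).round(2),f.cost.round(2),f.fun.round(1))
print([ (at_z(c,px(q),.012,s)*1000).round(1) for q in B])
# held sleeve edges: expected projection given grasp point
C=R.from_quat(np.roll(s["tool_rot"],-1)).as_matrix();g=np.array(s["tool_pos"])+C@[0,0,.008]
for yy in(.03,-.03): print("sleeve top end",(proj(c,g+C@[0,yy,-.022],s)+.3-[170,0])*2.4)
```

```text
0.046 0 [ 485.4 -296.4   30. ] 7.46 0.1 [ 0.1 -0.  -0.1  0.1 -0.3 -0.   0.3 -0. ]
0.046 1 [ 485.3 -296.3   31.1] 7.37 1.74 [ 0.  -0.1 -0.1  0.1 -0.4  0.   0.2 -0.1 -1.  -0.1  1.5  0.2]
0.05 0 [ 485.4 -296.2   30. ] 7.46 0.89 [-0.3 -0.6  0.3 -0.5  0.1  0.7 -0.   0.6]
0.05 1 [ 485.4 -296.2   31. ] 7.41 2.47 [-0.3 -0.7  0.3 -0.5 -0.1  0.7 -0.1  0.6 -1.1 -0.   1.4  0.1]
0.054 0 [ 485.5 -296.1   30. ] 7.46 3.99 [-0.7 -1.3  0.7 -1.2  0.4  1.4 -0.4  1.4]
0.054 1 [ 485.5 -296.1   30.9] 7.44 5.54 [-0.7 -1.3  0.7 -1.2  0.3  1.4 -0.4  1.4 -1.2  0.   1.3  0.1]
0.058 0 [ 485.5 -295.9   30. ] 7.47 9.6 [-1.1 -1.9  1.1 -1.8  0.7  2.1 -0.7  2.1]
0.058 1 [ 485.5 -295.9   30.8] 7.48 11.14 [-1.1 -1.9  1.1 -1.8  0.8  2.1 -0.7  2.1 -1.3  0.   1.2  0.1]
[array([ 424.9, -249.6,   12. ]), array([ 438.9, -356.4,   12. ])]
sleeve top end [466.04108471 745.24445147]
sleeve top end [ 41.80816136 744.94332664]
```

Emit:
apply_moves([
  {"x": 28, "y": -1, "z": 0, "wx": 0, "wy": 0, "wz": 0},
  {"x": 55, "y": -2, "z": -15, "wx": 0, "wy": 0, "wz": 0},
  {"x": 55, "y": -2, "z": -45, "wx": 0, "wy": 0, "wz": 0},
  {"x": 55, "y": -2, "z": -80, "wx": 0, "wy": 0, "wz": 0},
  {"x": 55, "y": -2, "z": -105, "wx": 0, "wy": 0, "wz": 0},
  {"x": 55, "y": -2, "z": -118, "wx": 0, "wy": 0, "wz": 0},
  {"x": 55, "y": -2, "z": -124, "wx": 0, "wy": 0, "wz": 0},
  {"x": 55, "y": -2, "z": -126, "wx": 0, "wy": 0, "wz": 0},
  {"x": 55, "y": -2, "z": -126, "wx": 0, "wy": 0, "wz": 0},
  {"x": 55, "y": -2, "z": -126, "wx": 0, "wy": 0, "wz": 0},
])

```text
time: 15.28
tool_pos: [0.4855, -0.2968, 0.0874]
tool_rot: [0.0, 0.998, 0.064, 0.0]
ft_force: [0.1, 0.7, -4.8]
width: 0.676
grasp_force: 30.0
```

Run:
```python
from h import *
s=sense();c=capture("wrist");d=capture("side");print(s["time"],s["tool_pos"],s["ft_force"])
for n,p in (("seat",[.4854,-.2955,.062]),): print(proj(d,p))
a=cv2.convertScaleAbs(cv2.resize(d["img"][125:215,325:425],None,fx=4,fy=4,interpolation=cv2.INTER_CUBIC),alpha=1.5)
b=cv2.convertScaleAbs(cv2.resize(c["img"][100:300,180:380],None,fx=1.8,fy=1.8,interpolation=cv2.INTER_CUBIC),alpha=1.3)
cv2.imwrite("pics/v8.png",np.hstack([a,b]))
```

```text
15.275 [ 0.48554751 -0.29684627  0.0873858 ] [ 0.05426016  0.66365264 -4.76455486]
[389.49586787 167.29702324]
```

View pics/v8.png

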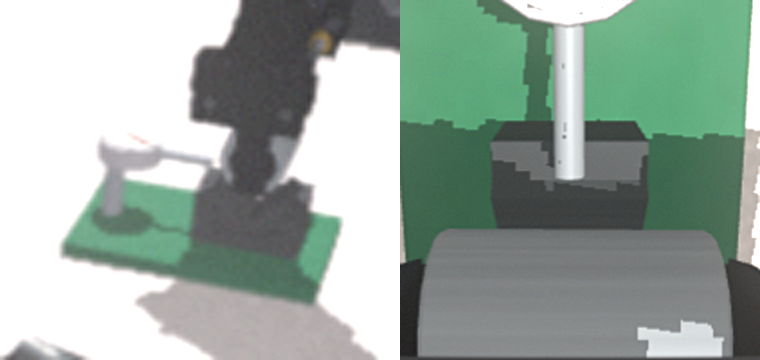

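The side crop shows the sleeve poised above the V. The wrist crop shows the block (490..648) about 2 mm left of the sleeve's centre (577), so I correct y by +2 and lower slowly.

Emit:
apply_moves([
  {"x": 0, "y": 2, "z": 0, "wx": 0, "wy": 0, "wz": 0},
  {"x": 0, "y": 2, "z": -3, "wx": 0, "wy": 0, "wz": 0},
  {"x": 0, "y": 2, "z": -6, "wx": 0, "wy": 0, "wz": 0},
  {"x": 0, "y": 2, "z": -9, "wx": 0, "wy": 0, "wz": 0},
  {"x": 0, "y": 2, "z": -11, "wx": 0, "wy": 0, "wz": 0},
  {"x": 0, "y": 2, "z": -13, "wx": 0, "wy": 0, "wz": 0},
  {"x": 0, "y": 2, "z": -14, "wx": 0, "wy": 0, "wz": 0},
  {"x": 0, "y": 2, "z": -14, "wx": 0, "wy": 0, "wz": 0},
  {"x": 0, "y": 2, "z": -14, "wx": 0, "wy": 0, "wz": 0},
])

```text
time: 16.5
tool_pos: [0.4852, -0.2946, 0.0728]
tool_rot: [0.0, 0.998, 0.064, 0.0]
ft_force: [-0.0, 0.4, -4.4]
width: 0.676
grasp_force: 30.0
```

Emit:
apply_moves([
  {"x": 0, "y": 0, "z": -1, "wx": 0, "wy": 0, "wz": 0},
  {"x": 0, "y": 0, "z": -2, "wx": 0, "wy": 0, "wz": 0},
  {"x": 0, "y": 0, "z": -2, "wx": 0, "wy": 0, "wz": 0},
  {"x": 0, "y": 0, "z": -2, "wx": 0, "wy": 0, "wz": 0},
])

```text
time: 17.0
tool_pos: [0.4853, -0.2946, 0.0708]
tool_rot: [0.0, 0.998, 0.064, 0.0]
ft_force: [1.0, -0.1, -4.1]
width: 0.679
grasp_force: 30.0
```

Emit:
apply_moves([
  {"x": 0, "y": 0, "z": -1, "wx": 0, "wy": 0, "wz": 0},
  {"x": 0, "y": 0, "z": -1, "wx": 0, "wy": 0, "wz": 0},
  {"x": 0, "y": 0, "z": -1, "wx": 0, "wy": 0, "wz": 0},
])

```text
time: 17.38
tool_pos: [0.4858, -0.2947, 0.0701]
tool_rot: [0.0, 0.998, 0.064, 0.001]
ft_force: [1.8, -0.0, 0.2]
width: 0.68
grasp_force: 30.0
```

Contact. I ease the grip so it settles, then open.

Emit:
apply_moves([
  {"x": 0.5, "y": 0, "z": -0.5, "wx": 0, "wy": 0, "wz": 0},
  {"x": 0.5, "y": 0, "z": -0.5, "wx": 0, "wy": 0, "wz": 0},
  {"x": 0.5, "y": 0, "z": -0.5, "wx": 0, "wy": 0, "wz": 0},
], newtons=4, hand=1)

```text
time: 17.75
tool_pos: [0.4859, -0.2947, 0.0697]
tool_rot: [0.0, 0.998, 0.064, 0.0]
ft_force: [-0.1, 1.6, 4.9]
width: 0.684
grasp_force: 4.0
```

Emit:
apply_moves([
  {"x": 0, "y": 0, "z": 0, "wx": 0, "wy": 0, "wz": 0},
  {"x": 0, "y": 0, "z": 0, "wx": 0, "wy": 0, "wz": 0},
  {"x": 0, "y": 0, "z": 0, "wx": 0, "wy": 0, "wz": 0},
  {"x": 0, "y": 0, "z": 0, "wx": 0, "wy": 0, "wz": 0},
  {"x": 0, "y": 0, "z": 0, "wx": 0, "wy": 0, "wz": 0},
  {"x": 0, "y": 0, "z": 0, "wx": 0, "wy": 0, "wz": 0},
], hand=0)

```text
time: 18.5
tool_pos: [0.4856, -0.2946, 0.0692]
tool_rot: [-0.0, 0.998, 0.064, -0.0]
ft_force: [-0.1, -1.1, -0.7]
width: 1.002
grasp_force: 0.0
```

Emit:
apply_moves([
  {"x": 0, "y": 0, "z": 15, "wx": 0, "wy": 0, "wz": 0},
  {"x": 0, "y": 0, "z": 45, "wx": 0, "wy": 0, "wz": 0},
  {"x": -15, "y": 0, "z": 90, "wx": 0, "wy": 0, "wz": 0},
  {"x": -40, "y": 0, "z": 130, "wx": 0, "wy": 0, "wz": 0},
  {"x": -55, "y": 0, "z": 150, "wx": 0, "wy": 0, "wz": 0},
  {"x": -55, "y": 0, "z": 150, "wx": 0, "wy": 0, "wz": 0},
  {"x": -55, "y": 0, "z": 150, "wx": 0, "wy": 0, "wz": 0},
])

```text
time: 19.38
tool_pos: [0.431, -0.2943, 0.2189]
tool_rot: [-0.0, 0.998, 0.064, 0.0]
ft_force: [0.4, 0.3, -0.3]
width: 1.003
grasp_force: 0.0
```

Run:
```python
from h import *
s=sense();c=capture("wrist");t=capture("top");print(s["time"],s["tool_pos"],s["ft_force"])
for n,z in(("seat",.084),): print("seat top in crop",(proj(c,[.4854,-.2955,z],s)-[170,0])*2.4)
i=cv2.convertScaleAbs(c["img"][0:240,170:410],alpha=1.4,beta=10)
o=np.zeros((576,800,3),np.uint8);o[:,:576]=cv2.resize(i,None,fx=2.4,fy=2.4,interpolation=cv2.INTER_CUBIC)
o[:320,576:]=cv2.resize(t["img"][165:265,200:270],(224,320),interpolation=cv2.INTER_CUBIC)
o[320:,576:]=cv2.resize(t["img"][215:275,290:350],(224,256),interpolation=cv2.INTER_CUBIC);cv2.imwrite("pics/v9.png",o)
```

```text
19.375 [ 0.43101445 -0.29427335  0.21893963] [ 0.37431948  0.30368779 -0.27774355]
seat top in crop [282.86107081 310.75579605]
```

View pics/v9.png

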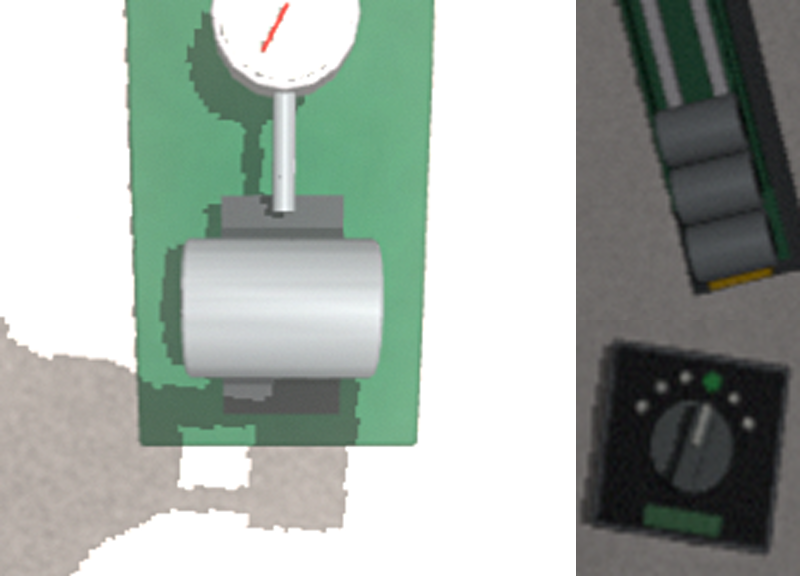

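The sleeve lies in the V, with 40 and 41 px overhang on the two sides. The lane sleeves are lined up at the stop and the selector is at green. Handing in.

```bash
python3 -c "
from cell import *
print(sign_off())"
```

```text
the job is handed in; nothing more can be done
None
```

I handed the job in at about 19.5 s. The last pictures show the front sleeve centred in the V-block, the other three lined up at the stop and the selector pointing at the green dot after one click; the hand-in returned no verdict.

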